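# Slide the mug under the spout past the spring lock

### The arm

A 7-joint arm with a two-finger parallel gripper is mounted at the origin on the work surface; the furniture and walls round the work are solid. World frame = base frame: x ahead of the robot, y to its left, z up, the work surface at z = 0. Lengths are in mm, angles in rad, forces in N, time in s.
With the tool pointing down it reaches from about 425 to 950 mm from the base axis. Payload 4.7 kg.
Tool frame: the origin (TCP) lies at the very end of the fingers, on their centre line; the grasp point (between the pads) lies 19 mm behind it; z points along the fingers, y is the line along which they close (so a half turn about z gives the same grasp; the last joint's range is limited). The gripper opens to 85 mm and grips with 20 to 120 N. Pads are 22 mm wide; open, the fingers measure 114 mm over their backs; the gripper's body (76 mm by 85 mm) begins 54 mm behind the grasp point. The pads swing forward as they close: fully open they stand 13 mm farther back than shut.
Start: joints at [-1.273, 0.469, -0.049, 1.532, 0.024, 1.141, -0.082], TCP at [216.644, 639.307, 231.335] pointing down, gripper open.
Joint ranges: [-2.59, 2.59], [-0.33, 1.99], [-1.39, 1.29], [0.1, 2.45], [-1.04, 4.18], [0.21, 1.99], [-2.66, 2.66]. Speed limits (rad/s): [2.57, 2.57, 3.14, 3.14, 3.14, 3.14, 3.14].

### API

Orientations are given as a rotation vector (axis times angle).
In Python, from station import * gives the robot as it stands. The module is installed in compiled form; this text tells all that it offers.
- The arm moves only by the shell command python3 -m pendant 'ROWS' [OPENING] [FORCE]. ROWS is JSON, one flat list of numbers, 4 for each row, row after row: the shift along the tool's x, y, z normalised to -1 to 1, where 1 is 0.2 m, then the turn about the tool's z normalised to -1 to 1, where 1 is 360 degrees. A call has 1 to 8 rows; each row is the pose to reach, as a shift and turn from the pose commanded when the call began, along the tool's axes at that moment, turning the shorter way round; what a row does not reach only later rows make up. A row lasts 1/8 s, in which the tool goes at most 62.5 mm and 10.7 degrees, less where a joint would pass 70% of its speed; a pose out of reach is approached as far as the arm can. A call with a number of a shift or a turn outside -1 to 1 is refused whole. A call with a gripper value outside its range is refused whole. OPENING is the closure, from -1 (fully open) to 1 (shut), so that 0 is half open, set as the call begins (- or left out, the last holds). The fingers move at their own pace and stop on an object; FORCE is the grip in N (left out, the last holds). Time passes only in rows, so rows that repeat a pose let the fingers close. It gives the time, the measured TCP pose, the force, the opening and the grip force at its end, in the units of the state.
- get_obs(): the state, without advancing time (a new reading comes with each control period).
- grab_frame(name): name is "scene" or "top" or "wrist"; returns a dict with "img" (384x512x3 uint8, blue, green, red), "fov_y" (degrees; the focal length in pixels is half the picture's height over the tangent of half this angle, whatever the lens; pixels are square), "cx", "cy" (the principal point, pixels), "k1" (the pictures are not rectified: a ray, as slopes to the right and down, at radius r is drawn at 1 + k1 r^2 times it, then the intrinsics apply), "world_to_cam" (4x4, takes a point from world to camera coordinates); the wrist camera has in their place "tool_from_camera" (4x4, takes a point from camera to tool coordinates, whose origin is the TCP and whose axes are the flange's). Camera axes: x right, y down, z forward; pixel columns grow to the right and rows downward; lengths in mm; the calibration is good to about 2 mm. A picture is of the moment at which its call begins: read the wrist's pose just before it. There is no depth.
- hand_in(): hands the job in; it is judged then, once.
Trained networks look in the newest picture that a camera, given by its name, has taken for a name from the list of things; names that differ only in an ending like _2 or _b are one class to them, and where a whole thing is asked for, a point or a joint stands for the part that bears it (a point fixed in the world has none). Each returns a list of dicts, best first, with "p" (0 to 1); they miss things now and then, are a little off and sometimes report something else, mostly with a low value. They report only what shows in the picture. A call takes as long as a camera call. They do not tell look-alikes from the thing itself.
- look_for(camera, label): "rect" ([left, top, width, height] in pixels, round what is visible of it).
- silhouettes(camera, label): "mask" (384x512 bool, what is visible of it) and "rect" ([left, top, width, height] in pixels, round what is visible of it).
The state is a dict: "t": time; "joint_positions": joint angles; "qvel": joint speeds; "tau": joint torques, N m; "tool_pos": TCP position; "tool_rot": TCP orientation; "wrist_force": force on the tool from outside, world axes, zero at the start; "wrist_torque": the same for the moment, N m; "opening": finger opening in mm; "grip_force": force on a finger pad.
Only numpy, scipy, OpenCV 4.12 (cv2) and the standard library are available. Lean on these libraries where they do the work, as an engineer would, in place of code of your own. Each camera call takes 0.05 s, during which the arm holds its last target. There are 200 camera calls.

### The job

Bring the mug under the spout of the little dispenser: with a fingertip press down the long steel lock bar beside its sliding tray and, while it is held down, gently push the tray by its shoulder towards the column until it is fully home; then let go so that the bar springs up and locks the tray there. Do not touch, lift or tip the mug, which just rides along on the tray, and leave the other things on the worktop where they are.

Things in the scene. Friction and masses are not known exactly. Their poses are not given: they have to be found in the camera images.
- station: Dispenser station, fixed: steel base x -220 to 185, y -75 to 75, top 14 mm high (runners 18). Origin on its underside, at worktop height; +x = tray travel, away from the robot to the column; +y its left. Offsets elsewhere (mm) are in this frame. White column at x 124 to 180, y -65 to 31, 213 high. Left of the lock bar the base is bare. Bears pushes up to 45 N.
- tray (a joint): Grey sliding tray, m along station +x: 0 near stop, 0.100 home at the far stop; starts at 0 to 0.003. Mug tray 100x100, rim 12 (at 0: x -90 to 10, y -67 to 33); on its left a solid shoulder 135 long (at 0: x -125 to 10; y 23 to 75, 40 to 62 above the worktop) overhangs the lock bar, clear of it. Friction about 2 N; stays where left. With the bar up it is blocked after 4 mm.
- push_face (a point): Centre of the shoulder's near vertical end face, the face to push (52 mm wide, 22 high), 51.5 above the worktop, straight over the bar's middle line. Moves with the tray: station x -125, y 55 at tray 0; x -25 at home.
- lock_bar (a joint): Steel lock bar, m pressed straight down: 0 up, 0.010 bottom stop; spring about 5 N at the top, 9 N at the bottom. Its hidden nose (station x 3) frees the tray only when pressed 6 mm or more. Part-way the tray's underside keeps the bar down; from tray 0.096 on, the bar, if not pressed, springs up behind it.
- bar_top (a point): Point on the bar's flat top, station x -162.5, y 55, 36 above the worktop when up: the ribbed place to press, middle of the bare part. Bar 30 wide (y 40 to 70), 230 long (x -200 to 30); at first its near 75 mm are bare, the rest is under the shoulder, so a fingertip can slide along it, pressing, as the tray moves ahead. Moves with the bar.
- mug: Ceramic mug with dots, 78 mm across, 93 mm high, standing loose on the tray, 24 mm above the worktop, its handle to the station's right (-y, about). Origin on its underside, 18 mm from the centre of the round part, towards the handle
- mug_centre (a point): centre of the underside of the mug's round part
- spout (a point): Lower tip of the spout, 156 mm above the worktop, at station x 60, y -17; its arm reaches back from the column over the tray's home place (x 50 onwards, y -37 to 3, 156 to 210 high)
- timer: Bystander, to be left alone (moved at most 15 mm): round kitchen egg timer with a dial top, 62 mm across, 53 mm high, standing left of the station; origin at the centre of its underside
- spice_jar: Bystander, to be left alone (moved at most 15 mm): upright spice jar with a dark cap, 41 mm across, 105 mm high, standing right of the station; origin at the centre of its underside
- battery: Bystander, to be left alone (moved at most 15 mm): battery lying on the worktop just right of the station, 15x50x15 mm; origin at the centre of its underside
- cup: Bystander, to be left alone (moved at most 15 mm): small silicone cup standing upside down on the worktop right of the station, 75 mm across, 60 mm high; origin at the centre of its underside
- salt: Bystander, to be left alone (moved at most 15 mm): salt shaker with a domed grey top, 44 mm across, 90 mm high; origin at the centre of its underside
- tub: Bystander, to be left alone (moved at most 15 mm): lidded food tub, 106x174x46 mm; origin at the centre of its underside
Not all that is in view belongs to the job. Of the things shaped like the mug, the ceramic one is meant.

How it is judged:
By the outcome, as a careful person would: the job done as asked, in the order asked, and still so for the second after the job is handed in, with the robot touching nothing.
It also fails if it takes over 40 s, if anything falls off the work surface, if the arm or the gripper's body presses on something with over 40 N, if the wrist force passes 120 N, or if a joint passes its speed limit or range.

## Working session

There is one attempt and no reset: what is moved stays moved. The work goes in short steps, Python scripts to look and compute and a shell command to move; the robot and the scene stay as the last step left them, time stands still between calls to the robot, and variables do not carry over. Pictures are saved under pics/ and viewed, at most 10 in all, crops included, and the job is handed in when it is done.

```bash
mkdir -p pics; cat > h.py <<'E'
from station import *
import numpy as np, cv2
from scipy.spatial.transform import Rotation as R
def save(cam,fn):
    f=grab_frame(cam); cv2.imwrite('pics/'+fn,f['img']); return f
def K(f):
    fl=192/np.tan(np.radians(f['fov_y'])/2); return fl
def w2c(f,obs=None):
    if 'world_to_cam' in f: return np.array(f['world_to_cam'])
    T=np.eye(4);T[:3,:3]=R.from_rotvec(obs['tool_rot']).as_matrix();T[:3,3]=obs['tool_pos']
    return np.linalg.inv(T@np.array(f['tool_from_camera']))
def proj(f,P,M):
    P=np.atleast_2d(P);c=P@M[:3,:3].T+M[:3,3];s=c[:,:2]/c[:,2:]
    r2=(s**2).sum(1,keepdims=True);s=s*(1+f['k1']*r2)
    return s*K(f)+[f['cx'],f['cy']]
def ray(f,uv,M):
    s0=(np.array(uv,float)-[f['cx'],f['cy']])/K(f);s=s0.copy()
    for _ in range(30): s=s0/(1+f['k1']*(s**2).sum())
    d=M[:3,:3].T@np.r_[s,1];return -M[:3,:3].T@M[:3,3],d
def onz(f,uv,M,z):
    o,d=ray(f,uv,M);return o+d*(z-o[2])/d[2]
E
python3 - <<'E'
from h import *
o=get_obs();print({k:np.round(v,3) for k,v in o.items()})
for c in ['scene','top']:
    f=save(c,c+'1.png');print(c,f['fov_y'],f['k1'],np.round(f['world_to_cam'],3).tolist())
    for n in ['station','tray','push_face','lock_bar','bar_top','mug','timer','spice_jar','battery','cup','salt','tub']:
        print(n,[(d['rect'],round(d['p'],2)) for d in look_for(c,n)][:3])
a=cv2.imread('pics/scene1.png');b=cv2.imread('pics/top1.png')
E
```

```text
{'t': np.float64(0.0), 'joint_positions': array([-1.273,  0.469, -0.049,  1.534,  0.024,  1.141, -0.082]), 'qvel': array([-0.   , -0.   ,  0.001,  0.002, -0.001,  0.001,  0.001]), 'tau': array([-0.0000e+00, -5.1031e+01, -4.7000e-02, -2.3771e+01,  1.1000e-02,
        8.0000e-03,  0.0000e+00]), 'tool_pos': array([216.47 , 638.708, 230.216]), 'tool_rot': array([-5.11e-01, -3.10e+00,  3.00e-03]), 'wrist_force': array([ 1.367, -0.15 , -0.006]), 'wrist_torque': array([ 0.017, -0.006,  0.012]), 'grip_force': np.float64(0.0), 'opening': np.float64(85.625)}
scene 44.3253125669052 -0.04100099769786815 [[0.544, -0.839, -0.001, -169.654], [-0.564, -0.365, -0.741, 350.014], [0.621, 0.404, -0.672, 1143.681], [0.0, 0.0, 0.0, 1.0]]
station [([190.2, 92.7, 101.0, 121.6], 0.96)]
tray []
push_face [([203.2, 146.6, 60.0, 39.6], 0.92)]
lock_bar [([193.6, 173.4, 20.7, 16.3], 0.64)]
bar_top [([194.6, 174.3, 22.0, 18.9], 0.7)]
mug [([233.5, 142.5, 29.9, 38.2], 0.71), ([130.2, 207.4, 8.8, 28.1], 0.58), ([193.7, 173.9, 22.8, 16.6], 0.47)]
timer [([182.9, 163.5, 13.2, 17.0], 0.55)]
spice_jar [([251.2, 177.7, 1
[... 392 characters left out ...]
3, 437.898], [0.054, 0.014, -0.998, 1349.742], [0.0, 0.0, 0.0, 1.0]]
station [([170.1, 94.1, 54.6, 128.0], 0.85)]
tray [([171.4, 139.0, 51.7, 49.8], 0.97), ([309.6, 207.4, 13.8, 11.9], 0.69)]
push_face [([189.2, 144.5, 36.9, 29.1], 0.47)]
lock_bar [([179.6, 137.3, 11.4, 72.1], 0.81)]
bar_top [([180.3, 136.3, 7.7, 78.9], 0.74)]
mug [([156.1, 258.5, 39.1, 31.1], 0.96), ([190.1, 141.3, 37.9, 30.2], 0.81)]
timer [([150.0, 180.0, 17.9, 23.2], 0.56)]
spice_jar [([233.1, 179.3, 15.0, 12.9], 0.45)]
battery [([234.1, 202.9, 16.6, 6.9], 0.64)]
cup []
salt [([186.8, 144.3, 43.4, 29.2], 0.71), ([309.2, 205.0, 15.9, 14.1], 0.7)]
tub [([345.8, 175.2, 63.5, 51.0], 0.78), ([172.1, 92.7, 54.7, 128.4], 0.37)]
```

View pics/scene1.png

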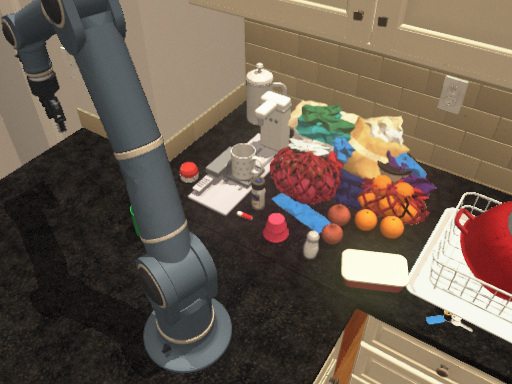

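View pics/top1.png

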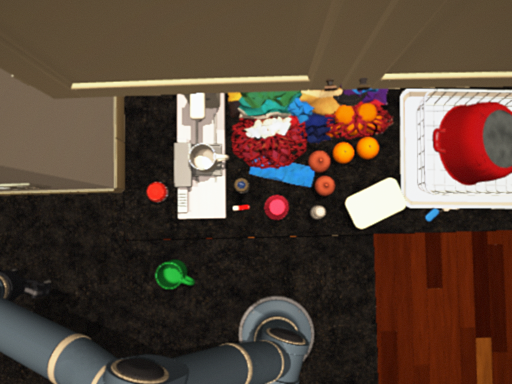

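The views show the station on the left of the top picture: base about (176,93)-(226,218), ribbed bar near (182,200), mug at (205,157). A green look-alike mug stands at (172,275). I'll zoom in to fit the station pose.

```bash
python3 - <<'E'
from h import *
f=grab_frame('top');M=w2c(f)
im=f['img'][85:230,140:260]
cv2.imwrite('pics/top_c.png',cv2.resize(im,None,fx=4,fy=4,interpolation=cv2.INTER_CUBIC))
for uv in [(176,218.5),(226,218.5)]: print(onz(f,uv,M,14).round(1))
E
```

```text
[364.5 300.4  14. ]
[360.8 144.5  14. ]
```

View pics/top_c.png

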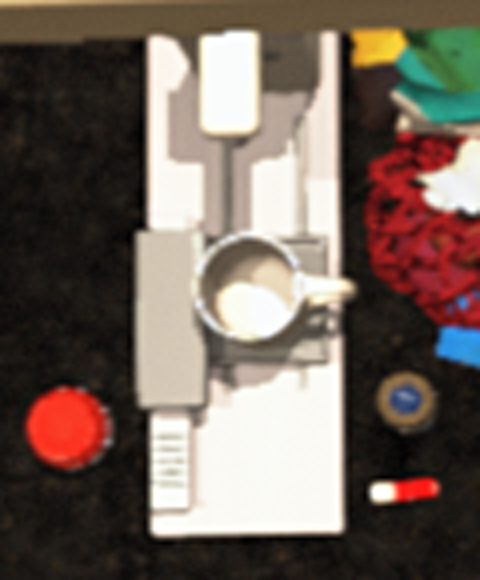

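The crop shows base near corners at (151,533),(344,532), shoulder corners (139,405),(206,407),(137,231),(206,232), and bar near corners (151,511),(188,512). I'll fit the pose to these.

```bash
cat > fit.py <<'E'
from h import *
from scipy.optimize import least_squares
f=grab_frame('top');M=w2c(f)
S=np.array([[-220,75,14],[-220,-75,14],[-125,75,62],[-125,23,62],[10,75,62],[10,23,62],[-200,70,36],[-200,40,36]],float)
uv=np.array([[151,534],[344,533],[138,406],[206,408],[137,231],[206,232],[151,511],[188,512]])/4+[140,85]-.375
def st(p,P): 
    c,s=np.cos(p[2]),np.sin(p[2]);P=np.atleast_2d(P)
    return np.c_[p[0]+c*P[:,0]-s*P[:,1],p[1]+s*P[:,0]+c*P[:,1],P[:,2]]
r=least_squares(lambda p:(proj(f,st(p,S),M)-uv).ravel(),[580,222,0])
E
python3 - <<'E'
from fit import *
p=r.x;print(p,r.fun.reshape(-1,2).round(2).tolist())
np.save('p.npy',p)
print('bar_top,face',st(p,[[-162.5,55,36],[-125,55,51.5],[-25,55,51.5]]).round(1))
# verify in scene camera: re-estimate
g=grab_frame('scene');N=w2c(g);print(proj(g,st(p,S),N).round(1).tolist())
im=g['img'].copy()
for q in proj(g,st(p,S),N): cv2.drawMarker(im,tuple(int(round(v)) for v in q),(0,255,0),cv2.MARKER_CROSS,3,1)
cv2.imwrite('pics/scene_c.png',cv2.resize(im[80:230,170:310],None,fx=4,fy=4,interpolation=cv2.INTER_NEAREST))
o=get_obs();print(R.from_rotvec(o['tool_rot']).as_matrix().round(3).tolist())
E
```

```text
[ 5.83591616e+02  2.18947688e+02 -1.30838352e-02] [[-0.23, 0.33], [-0.38, 0.06], [-0.08, 0.85], [0.09, 0.13], [0.14, 0.19], [-0.04, -0.33], [0.01, -0.44], [0.5, -0.79]]
bar_top,face [[421.8 276.1  36. ]
 [459.3 275.6  51.5]
 [559.3 274.3  51.5]]
[[187.2, 195.1], [225.6, 214.0], [204.9, 167.2], [217.9, 173.0], [229.9, 145.9], [242.5, 151.1], [191.9, 186.9], [199.3, 190.5]]
[[-0.947, 0.321, 0.0], [0.321, 0.947, 0.0], [0.0, 0.0, -1.0]]
```

View pics/scene_c.png

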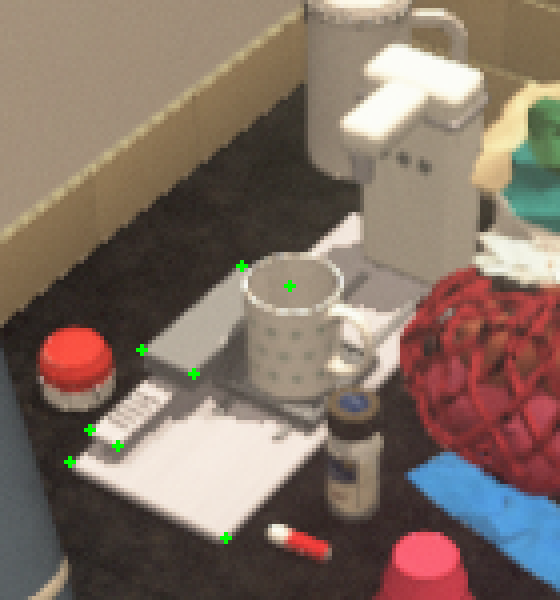

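Fit matches the scene camera to about 1 px: the station is at (583.6, 218.9), yaw -0.013. I'll shut the gripper and move above the bar with tool x along the station's -x.

```bash
python3 -m pendant '[-0.78,-0.69,0,-0.05,-0.78,-0.69,0,-0.05,-0.78,-0.69,0,-0.05,-0.78,-0.69,0,-0.05,-0.78,-0.69,0,-0.05,-0.78,-0.69,0,-0.05]' 1; cat > rel.py <<'E'
from h import *
p=np.load('p.npy')
def go(sx,sy,z):
    o=get_obs();T=R.from_rotvec(o['tool_rot']).as_matrix()
    c,s=np.cos(p[2]),np.sin(p[2]);w=np.r_[p[0]+c*sx-s*sy,p[1]+s*sx+c*sy,z]
    yaw=np.degrees(np.arctan2(T[1,0],T[0,0]))
    d=np.array([c*(o['tool_pos'][0]-p[0])+s*(o['tool_pos'][1]-p[1]),-s*(o['tool_pos'][0]-p[0])+c*(o['tool_pos'][1]-p[1]),o['tool_pos'][2]])
    print('station pos',d.round(1),'rows',((w-o['tool_pos'])@T/200).round(4),'xang',yaw.round(2),'tilt',T[:,2].round(4),'F',o['wrist_force'].round(1),'t',o['t'],'open',o['opening'])
E
python3 -c "
from rel import *
go(-162,55,120)
f=grab_frame('wrist');print(np.round(f['tool_from_camera'],2).tolist())"
```

```text
t: 2.2
tool_pos: [318.6, 460.6, 231.5]
tool_rot: [-0.015, -3.141, -0.002]
wrist_force: [-0.9, 0.3, 0.8]
opening: -0.2
grip_force: 0.0
station pos [-268.2  238.2  231.5] rows [-0.5279 -0.9188  0.5556] xang 179.45 tilt [-6.0e-04  1.6e-03 -1.0e+00] F [-0.9  0.3  0.8] t 2.2 open -0.15102068849024236
[[-0.0, -0.96, -0.27, 70.17], [1.0, -0.0, -0.0, -1.02], [0.0, -0.27, 0.96, -144.02], [0.0, 0.0, 0.0, 1.0]]
```

```bash
python3 -m pendant '[-0.528,-0.919,0.2,0,-0.528,-0.919,0.4,0,-0.528,-0.919,0.6,0,-0.528,-0.919,0.6,0,-0.528,-0.919,0.6,0,-0.528,-0.919,0.6,0,-0.528,-0.919,0.6,0]'
python3 - <<'E'
from rel import *
from fit import st
go(-162,55,50)
o=get_obs();f=grab_frame('wrist');M=w2c(f,o);im=f['img'].copy()
P=st(p,[[-200,70,36],[-200,40,36],[-125,75,62],[-125,23,62],[-125,70,36],[-220,75,14],[-162.5,55,36]])
for q in proj(f,P,M): cv2.drawMarker(im,tuple(int(round(v)) for v in q),(0,255,0),cv2.MARKER_CROSS,9,1)
cv2.imwrite('pics/w1.png',im)
E
```

```text
t: 3.12
tool_pos: [423.2, 276.1, 112.2]
tool_rot: [0.014, 3.14, 0.003]
wrist_force: [0.1, 0.6, -0.4]
opening: 0.4
grip_force: 0.0
station pos [-161.1   54.7  112.2] rows [0.0047 0.0009 0.3111] xang 179.47 tilt [ 0.0014  0.002  -1.    ] F [ 1.1  0.1 -0.2] t 3.175 open -0.017894543279436417
```

View pics/w1.png

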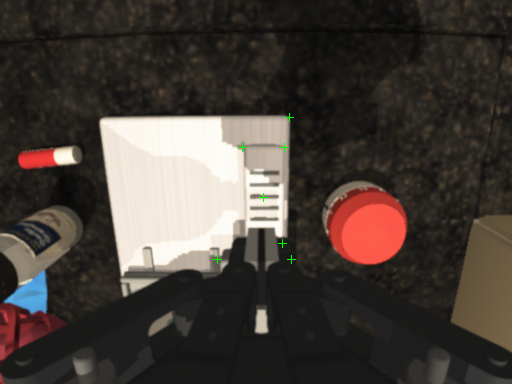

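Wrist view: markers coincide with the base corner (290,117) and bar end (243–285,147), and the closed fingers are centred on the bar. Descending.

```bash
python3 -m pendant '[0.005,0,0.15,0,0.005,0,0.3,0,0.005,0,0.34,0,0.005,0,0.34,0]'; python3 -c "
from rel import *
go(-162,55,28)"; python3 -m pendant '[0,0,0.02,0,0,0,0.04,0,0,0,0.06,0,0,0,0.07,0,0,0,0.07,0]'; python3 -c "
from rel import *
go(-162,55,27)"
```

```text
t: 3.72
tool_pos: [422.4, 274.0, 43.6]
tool_rot: [0.019, 3.141, 0.0]
wrist_force: [-0.1, -0.2, 0.9]
opening: -0.1
grip_force: 0.0
station pos [-161.9   52.9   43.6] rows [0.0003 0.0103 0.0779] xang 179.32 tilt [ 0.e+00  3.e-04 -1.e+00] F [-0.1 -0.2  0.9] t 3.725 open -0.10208440383301577
t: 4.35
tool_pos: [423.0, 273.9, 29.9]
tool_rot: [0.02, 3.14, 0.002]
wrist_force: [-0.7, -0.7, 6.6]
opening: -0.0
grip_force: 3.2
station pos [-161.3   52.9   29.9] rows [0.0033 0.0107 0.0144] xang 179.27 tilt [ 0.0011  0.001  -1.    ] F [-0.7 -0.7  6.6] t 4.35 open -0.025792622494531698
```

```bash
python3 -m pendant '[0,0.005,0.01,0,0,0.006,0.02,0,0,0.006,0.02,0]'; python3 -c "
from rel import *
go(-130,55,26)"
```

```text
t: 4.72
tool_pos: [423.0, 274.0, 26.0]
tool_rot: [0.021, 3.141, -0.001]
wrist_force: [-0.8, -2.6, 8.3]
opening: 0.1
grip_force: 4.0
station pos [-161.3   52.9   26. ] rows [-1.567e-01  1.040e-02 -1.000e-04] xang 179.23 tilt [ 6.e-04 -5.e-04 -1.e+00] F [-0.8 -2.6  8.3] t 4.725 open 0.11921304609718164
```

```bash
python3 -m pendant '[-0.02,0.003,0,0,-0.04,0.005,0,0,-0.06,0.005,0,0,-0.08,0.005,0,0,-0.1,0.005,0,0,-0.115,0.005,0,0,-0.13,0.005,0,0,-0.145,0.005,0,0]'; python3 -c "
from rel import *
go(-36,55,26)"
```

```text
t: 5.72
tool_pos: [445.7, 275.6, 25.8]
tool_rot: [-0.016, -3.131, 0.004]
wrist_force: [-12.7, -1.3, 18.4]
opening: 0.3
grip_force: 9.3
station pos [-138.6   54.8   25.8] rows [-5.129e-01 -3.000e-04 -6.200e-03] xang 179.4 tilt [-0.0102 -0.0025 -0.9999] F [-12.7  -1.3  18.4] t 5.725 open 0.266264950206287
```

```bash
python3 - <<'E'
from rel import *
go(-130,55,26)
f=grab_frame('wrist');cv2.imwrite('pics/w2.png',f['img'])
g=grab_frame('top');c=cv2.resize(g['img'][85:230,140:260],None,fx=4,fy=4,interpolation=cv2.INTER_CUBIC)
cv2.imwrite('pics/w2.png',np.hstack([cv2.resize(f['img'],(420,315)),c[200:515,100:]]))
go(-130,55,26)
E
```

```text
station pos [-138.6   54.8   25.8] rows [-0.043   0.0009 -0.0014] xang 179.4 tilt [-0.0102 -0.0025 -0.9999] F [-12.7  -1.3  18.4] t 5.725 open 0.266264950206287
station pos [-138.    54.8   25.8] rows [-0.0399  0.0008 -0.0012] xang 179.38 tilt [-0.0092 -0.0021 -1.    ] F [-13.   -1.1  17.6] t 5.825 open -0.033946166682775954
```

View pics/w2.png

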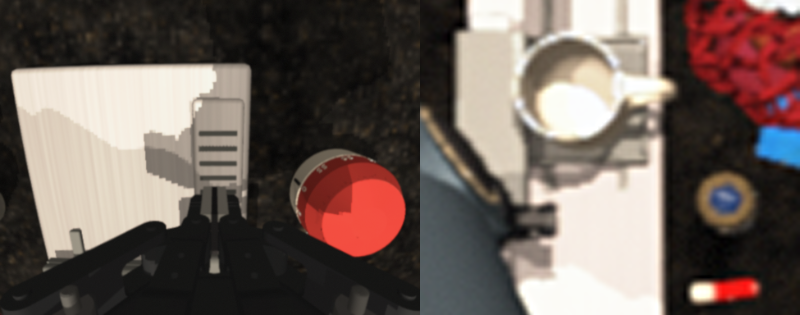

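The picture shows nothing obstructing the fingers, which are on the bar just before the shoulder. The force ratio (13/18) looks like pad friction from bottoming the bar, so I'll ease up slightly and go on.

```bash
python3 -m pendant '[0,0,-0.006,0,-0.01,0,-0.007,0,-0.02,0,-0.007,0,-0.03,0,-0.007,0,-0.04,0,-0.007,0]'; python3 -c "
from rel import *
go(-36,55,26)"
```

```text
t: 6.45
tool_pos: [456.1, 275.5, 26.7]
tool_rot: [-0.018, -3.136, 0.002]
wrist_force: [-7.9, 0.7, 9.2]
opening: -0.1
grip_force: 4.7
station pos [-128.2   54.9   26.7] rows [-4.612e-01 -4.000e-04  1.000e-03] xang 179.36 tilt [-0.0059 -0.0011 -1.    ] F [-7.9  0.7  9.2] t 6.45 open -0.13094896635910364
```

```bash
python3 -m pendant '[-0.035,0,0,0,-0.07,0,0,0,-0.105,0,0,0,-0.14,0,0,0,-0.175,0,0,0,-0.21,0,0,0,-0.24,0,0,0,-0.26,0,0,0]'; python3 -c "
from rel import *
go(-36,55,26)
from fit import st
o=get_obs();f=save('top','t3.png');M=w2c(f)
for n in ['tray','mug']:print(n,[(np.round(d['rect'],1).tolist(),round(d['p'],2)) for d in look_for('top',n)][:3])
cv2.imwrite('pics/t3.png',cv2.resize(f['img'][85:230,140:260],None,fx=4,fy=4,interpolation=cv2.INTER_CUBIC))
"
```

```text
t: 7.45
tool_pos: [508.1, 275.2, 26.6]
tool_rot: [-0.018, -3.135, 0.001]
wrist_force: [-8.1, -0.7, 9.3]
opening: -0.0
grip_force: 4.7
station pos [-76.2  55.2  26.6] rows [-0.201  -0.0014  0.002 ] xang 179.35 tilt [-6.3e-03 -7.0e-04 -1.0e+00] F [-8.1 -0.7  9.3] t 7.45 open -0.048111248060459647
tray [([172.7, 122.8, 49.7, 40.6], 0.84)]
mug [([189.6, 124.6, 38.8, 29.8], 0.74), ([154.9, 264.6, 13.2, 5.4], 0.51), ([265.8, 196.3, 22.6, 26.4], 0.36)]
```

View pics/t3.png

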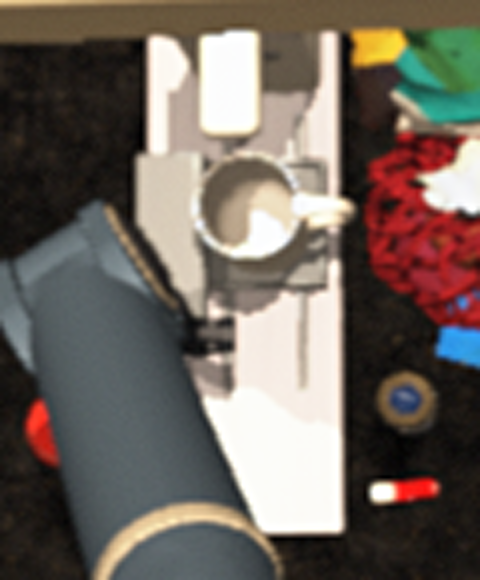

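The tray has advanced about 59 mm (far edge 231→154 in the crop) and the mug is riding along upright. Continuing gently.

```bash
python3 -m pendant '[-0.03,0,0,0,-0.06,0,0,0,-0.09,0,0,0,-0.12,0,0,0,-0.145,0,0,0,-0.165,0,0,0,-0.175,0,0,0,-0.18,0,0,0]'; python3 -c "
from rel import *
go(-35,55,26)"; python3 -m pendant '[-0.005,0,0,0,-0.01,0,0,0,-0.015,0,0,0,-0.02,0,0,0,-0.025,0,0,0,-0.03,0,0,0]'; python3 -c "
from rel import *
go(-35,55,26)"
```

```text
t: 8.65
tool_pos: [544.1, 274.8, 26.7]
tool_rot: [-0.018, -3.135, 0.001]
wrist_force: [-7.7, 0.5, 8.7]
opening: 0.1
grip_force: 4.6
station pos [-40.2  55.4  26.7] rows [-0.0262 -0.0019  0.0034] xang 179.34 tilt [-6.3e-03 -5.0e-04 -1.0e+00] F [-7.7  0.5  8.7] t 8.65 open 0.08400927677492058
t: 9.4
tool_pos: [548.0, 274.8, 26.7]
tool_rot: [-0.017, -3.131, 0.002]
wrist_force: [-13.0, -0.3, 12.4]
opening: -0.1
grip_force: 9.0
station pos [-36.3  55.4  26.7] rows [-0.0067 -0.0022  0.0032] xang 179.38 tilt [-0.0103 -0.0014 -0.9999] F [-13.   -0.3  12.4] t 9.4 open -0.07380061022448876
```

```bash
python3 -m pendant '[-0.005,0,0,0,-0.01,0,0,0,-0.015,0,0,0,-0.015,0,0,0]'; python3 -c "
from rel import *
go(-35,55,26)"
```

```text
t: 9.9
tool_pos: [548.0, 274.8, 26.6]
tool_rot: [-0.015, -3.126, 0.005]
wrist_force: [-19.3, -1.4, 17.8]
opening: -0.1
grip_force: 13.5
station pos [-36.4  55.4  26.6] rows [-0.0069 -0.0019  0.0031] xang 179.44 tilt [-0.0159 -0.0028 -0.9999] F [-19.3  -1.4  17.8] t 9.9 open -0.07542579645883524
```

Firm stop reached (position unchanged, force rising). Unload backwards, then let the bar up and retreat.

```bash
python3 -m pendant '[0.02,0,0,0,0.04,0,0,0,0.05,0,0,0,0.05,0,-0.03,0,0.05,0,-0.06,0,0.05,0,-0.1,0,0.05,0,-0.25,0,0.05,0,-0.4,0]'; python3 -m pendant '[0.2,0,-0.2,0,0.5,0,-0.4,0,0.7,0,-0.4,0,0.9,0.2,-0.4,0,0.9,0.5,-0.4,0,0.9,0.7,-0.4,0,0.9,0.9,-0.4,0,0.9,0.9,-0.4,0]'; python3 - <<'E'
from rel import *
from fit import st
go(-35,55,26)
f=grab_frame('top');M=w2c(f);g=grab_frame('scene');N=w2c(g)
S=[[-25,75,62],[-25,23,62],[110,75,62],[110,23,62],[-200,70,36],[-200,40,36]]
out=[]
for q,W,(a,b,c,d) in((f,M,(85,230,140,260)),(g,N,(80,225,175,305))):
    i=cv2.resize(q['img'][a:b,c:d],None,fx=3.1,fy=4,interpolation=cv2.INTER_CUBIC) if 0 else cv2.resize(q['img'][a:b,c:d],None,fx=3.1,fy=3.1,interpolation=cv2.INTER_CUBIC)
    for u in proj(q,st(p,S),W): cv2.drawMarker(i,tuple(int(v) for v in ((u-[c,a]+.5)*3.1)),(0,255,0),cv2.MARKER_CROSS,7,1)
    out.append(i)
cv2.imwrite('pics/end.png',np.hstack(out))
for n in ['timer','spice_jar','battery','cup']: print(n,[np.round(d['rect'],1).tolist() for d in look_for('top',n)][:1])
E
```

```text
t: 10.9
tool_pos: [545.7, 273.7, 106.9]
tool_rot: [-0.02, -3.14, 0.001]
wrist_force: [0.5, 0.2, 0.1]
opening: 0.2
grip_force: 0.0
t: 11.9
tool_pos: [367.1, 459.2, 186.2]
tool_rot: [-0.013, -3.14, -0.001]
wrist_force: [-0.3, -0.1, 0.4]
opening: 0.2
grip_force: 0.0
station pos [-218.9  235.1  186. ] rows [-0.9181 -0.9017  0.8002] xang 179.4 tilt [-0.0011 -0.0011 -1.    ] F [ 0.  -1.5  0.1] t 11.95 open -0.12945971612361667
timer [[147.8, 184.0, 22.6, 15.4]]
spice_jar [[231.9, 178.5, 16.6, 12.5]]
battery [[171.3, 108.1, 50.7, 48.6]]
cup [[266.1, 196.0, 25.9, 23.9]]
```

View pics/end.png

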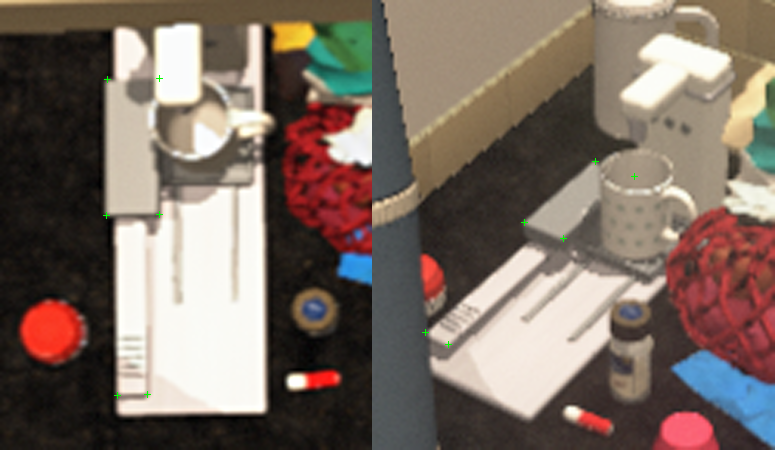

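Tray corners match the home position, the bar's end matches its raised height, the mug stands upright under the spout, and the bystanders are undisturbed. Handing in.

```bash
python3 -c "
from station import *
print(hand_in())"
```

```text
the job is handed in; nothing more can be done
None
```

The tray is fully home with the lock bar sprung up behind it and the mug upright under the spout. The things beside the station look unmoved, and the job is handed in at about 12 s of the 40 s allowed; no verdict came back.

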